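# Push the setting rings through the gate into their lane, by size

### The arm

A 6-joint arm with a two-finger parallel gripper is mounted at the origin on a cart in front of the work surface, level with it; the furniture and walls round the work are solid. World frame = base frame: x ahead of the robot, y to its left, z up, the work surface at z = 0. Lengths are in m, angles in degrees, forces in N, time in s.
With the tool pointing down it reaches from about 0.275 to 0.75 m from the base axis. Payload 10.2 kg.
Tool frame: the origin (TCP) lies at the very end of the fingers, on their centre line; the grasp point (between the pads) lies 19 mm behind it (ctrl.pinch_z is the x of the grasp point in the tool frame, in m); x points along the fingers, y is the direction in which the jaws open and shut, and the axes are right-handed (so a half turn about x gives the same grasp; the last joint's range is limited). The gripper opens to 88 mm and grips with 3 to 60 N. Pads are 18 mm wide; open, the fingers measure 123 mm over their backs; the gripper's body (75 mm by 187 mm) begins 45 mm behind the grasp point.
Start: joints at [62.601, 17.928, 85.812, -0, 76.261, -12.8], TCP at [0.132, 0.508, 0.239] pointing down, gripper open.
Joint ranges: [-168.41, 168.41], [-55.51, 124.54], [10.69, 146.95], [-70.63, 250.63], [1, 178], [-165.06, 165.06]. Speed limits (degrees/s): [136.94, 136.94, 172.46, 180, 180, 180].

### API

Orientations are given as a 3x3 rotation matrix whose columns are the frame's x, y, z axes.
In Python, from workcell import status, read_camera, calibration, finish_job, nets, ctrl gives the robot as it stands.
- The arm moves only by the tool carry_out, never from a script. Its argument "steps" is text: rows parted by semicolons, each of 7 numbers parted by spaces: the opening in per cent of the stroke, from 0 (shut) to 100 (fully open), then the shift along the tool's x, y, z in cm, then the turn, a rotation vector about the tool's x, y, z in rad. A call has exactly 5 rows; each row is the pose to reach, as a shift and turn from the pose commanded when the call began, along the tool's axes at that moment; what a row does not reach only later rows make up. A row lasts 1/12 s, in which the tool goes at most 41.7 mm and 7.16 degrees, less where a joint would pass 70% of its speed; a pose out of reach is approached as far as the arm can. A call with a gripper value outside its range is refused whole. The fingers move at their own pace and stop on an object; the grip force is fixed at half the most. Time passes only in rows, so rows that repeat a pose let the fingers close, or fill a call up. It gives the time, the measured TCP pose, the force and the opening at its end, in the units of the state.
- status.get_obs(): the state, without advancing time (a new reading comes with each control period).
- read_camera(name): name is "side" or "top"; returns the picture (420x560x3 uint8, red, green, blue); there is no depth.
- calibration(name): a dict with "fx", "fy", "cx", "cy" (pixels), "rvec" (rotation vector, rad) and "tvec" (3), from world to camera coordinates, as OpenCV has them. Camera axes: x right, y down, z forward; pixel columns grow to the right and rows downward; lengths in m; the calibration is good to about 2 mm. A picture is of the moment at which its call begins. calibration takes no time and is no camera call.
- finish_job(): hands the job in, once; it reports no verdict.
Trained networks look in the newest picture that a camera, given by its name, has taken for a name from the list of things; names that differ only in an ending like _2 or _b are one class to them, and where a whole thing is asked for, a point or a joint stands for the part that bears it (a point fixed in the world has none). Each returns a list of dicts, best first, with "score" (0 to 1); they miss things now and then, are a little off and sometimes report something else, mostly with a low value. They report only what shows in the picture. A call takes as long as a camera call. They do not tell look-alikes from the thing itself.
- nets.recognise(name, camera): "extent" ([left, top, width, height] in pixels, round what is visible of it).
- nets.regions_of(name, camera): "pixels" (420x560 bool, what is visible of it) and "extent" ([left, top, width, height] in pixels, round what is visible of it).
- nets.place_of(name, camera): "xy" ([column, row] in pixels: a listed point, or the origin of a listed thing).
The state is a dict: "time": time; "joint_pos": joint angles; "joint_velocities": joint speeds; "tau": joint torques, N m; "eef_pos": TCP position; "ee_rot": TCP orientation; "ft_force": force on the tool from outside, world axes, zero at the start; "moment": the same for the moment, N m; "opening": finger opening in m.
Only numpy, scipy, OpenCV 4.12 (cv2) and the standard library are available. Lean on these libraries where they do the work, as an engineer would, in place of code of your own. Each camera call takes 0.05 s, during which the arm holds its last target. There are 200 camera calls.

### The job

Push the three setting rings along the worktop, one at a time, through the open gate into the railed lane, so that they lie in single file by size: first the largest, right up to the end stop, then the middle one up against it, then the smallest up against that, fully inside the gate. Push only: do not lift or tip any ring, and leave the thumb knob, the feeler gauge and the bottle where they are.

Things in the scene. Friction and masses are not known exactly. Their poses are not given: they have to be found in the camera images.
- ring_lane: Fixed lane on the worktop: two aluminium rails and an end stop, 8 mm high, 9 mm thick, so fingers at ring height clear them; no floor. Inside 66 mm wide, 185 mm from gate (near, open end) to stop. Two wings flare 37 degrees outwards, to 14 mm before the gate, tips 92 mm apart. Origin: middle of the gate at worktop level; x along the midline to the stop (ahead, some 13 degrees to the right), z up
- ring_large: Largest of three plain pale metal setting rings, lying flat: 60 mm outside diameter, 20 mm high, 0.1 to 0.25 kg, bore to be treated as closed. Origin at the centre of its underside, z up. Starts on the robot's side of the gate; the three lie in a loose row, left to right, in any order, rims about 8 mm or more apart
- ring_medium: Middle of three plain pale metal setting rings, lying flat: 52 mm outside diameter, 18 mm high, 0.1 to 0.25 kg, bore to be treated as closed. Origin at the centre of its underside, z up. Starts on the robot's side of the gate; the three lie in a loose row, left to right, in any order, rims about 8 mm or more apart
- ring_small: Smallest of three plain pale metal setting rings, lying flat: 42 mm outside diameter, 16 mm high, 0.1 to 0.25 kg, bore to be treated as closed. Origin at the centre of its underside, z up. Starts on the robot's side of the gate; the three lie in a loose row, left to right, in any order, rims about 8 mm or more apart
- thumb_knob: Loose thumb knob, pale, cup-shaped on a small foot, 48 mm diameter, 39 mm high, left of the rings. Origin at the centre of its underside. Not to be moved.
- feeler_gauge: Loose folded feeler gauge, 104 x 23 x 15 mm, lying flat left of the rings. Origin at the centre of its underside. Not to be moved.
- fluid_bottle: Small white and blue bottle, 35 mm diameter, 94 mm high, standing left of the lane, between the two front gauge stations. Origin at the centre of its underside. Not to be moved.
- station_l2: Fixed gauge station, light block with a long beige arm, left of the lane; not used, keep the gripper's body clear of it. Its block spans x -141 to -28 mm, y -54 to +54 mm from the origin, up to 170 mm high; axes as the world's
Not all that is in view belongs to the job. What is shaped like the ring_large but purple is not meant.

How it is judged (in metres and radians):
On the way, in this order (a step that is already met when the one before it is completed fails the run):
1. the largest ring lies at the end stop while the other two are still outside the gate (x of ring_large in the frame of ring_lane above 0.145 m and y of ring_large in the frame of ring_lane between -0.012 and 0.012 m and x of each of ring_medium, ring_small in the frame of ring_lane below 0 m), for 0.2 s.
2. the middle ring lies behind the largest while the smallest is still outside the gate (x of ring_large in the frame of ring_lane above 0.145 m and y of ring_large in the frame of ring_lane between -0.012 and 0.012 m and x of ring_medium in the frame of ring_lane between 0.075 and 0.115 m and horizontal distance between ring_large and ring_medium below 0.066 m and y of ring_medium in the frame of ring_lane between -0.016 and 0.016 m and x of ring_small in the frame of ring_lane below 0 m), for 0.2 s.
At the end, for the whole second after the job is handed in: All three rings lie flat and at rest in the lane: the largest within 10 mm of the end stop, the middle one next with no more than 10 mm between their rims, then the smallest with no more than 10 mm to the middle one, wholly past the gate (x of ring_large in the frame of ring_lane above 0.145 m and y of ring_large in the frame of ring_lane between -0.012 and 0.012 m and x of ring_medium in the frame of ring_lane between 0.075 and 0.115 m and horizontal distance between ring_large and ring_medium below 0.066 m and y of ring_medium in the frame of ring_lane between -0.016 and 0.016 m and x of ring_small in the frame of ring_lane between 0.021 and 0.07 m and horizontal distance between ring_medium and ring_small below 0.057 m and y of ring_small in the frame of ring_lane between -0.02 and 0.02 m and linear speed of each of ring_large, ring_medium, ring_small below 0.01 m/s and height (world z) of each of ring_large, ring_medium, ring_small below 0.006 m and angle between each of ring_large, ring_medium, ring_small's own z axis and vertical below 0.1 rad); the robot touches nothing.
It fails at once if a ring is lifted or tipped (height (world z) of any of ring_large, ring_medium, ring_small above 0.012 m or angle between any of ring_large, ring_medium, ring_small's own z axis and vertical above 0.4 rad).
It fails at once if a bystander is moved more than 15 mm (distance of any of thumb_knob, feeler_gauge, fluid_bottle from where it was at the start of the episode above 0.015 m).
It also fails if it takes over 72 s, if anything falls off the work surface, if the arm or the gripper's body presses on something with over 40 N, if the wrist force passes 120 N, or if a joint passes its speed limit or range.

## Working session

There is one attempt and no reset: what is moved stays moved. The work goes in short steps, Python scripts to look and compute and a tool call to move; the robot and the scene stay as the last step left them, time stands still between calls to the robot, and variables do not carry over. Pictures are saved under pics/ and viewed, about 8 in all and at most 12, crops included, and the job is handed in when it is done.

Besides the shell and the picture viewer there is one more tool, called after ">>>" by a JSON object that holds its "op" and its "data", one argument or row to a line. carry_out: Moves the arm, as the interface text tells. Its arguments: {"type":"object","properties":{"steps":{"type":"string"}},"required":["steps"]}

```bash
mkdir -p pics; cat > h.py <<'E'
import numpy as np, cv2
from workcell import status, read_camera, calibration, finish_job, nets, ctrl
def cam(n):
    c=calibration(n); K=np.array([[c['fx'],0,c['cx']],[0,c['fy'],c['cy']],[0,0,1.]])
    return K,cv2.Rodrigues(np.array(c['rvec'],float))[0],np.array(c['tvec'],float)
def w(n,uv,z=0):
    K,R,t=cam(n); d=R.T@np.linalg.inv(K)@np.array([uv[0],uv[1],1.]); o=-R.T@t
    return o+d*(z-o[2])/d[2]
def px(n,P):
    K,R,t=cam(n); p=K@(R@np.array(P,float)+t); return p[:2]/p[2]
def save(n,f,crop=None,s=1):
    a=read_camera(n)
    if crop: x,y,ww,hh=crop; a=a[y:y+hh,x:x+ww]
    cv2.imwrite('pics/'+f,cv2.resize(a[:,:,::-1],None,fx=s,fy=s,interpolation=cv2.INTER_CUBIC))
E
python3 - <<'E'
from h import *
np.set_printoptions(precision=3,suppress=True)
save('top','t0.png',None,1.4); save('side','s0.png',None,1.4)
for n in ['top','side']:
    K,R,t=cam(n); print(n,-R.T@t)
    for o in ['ring_lane','ring_large','ring_medium','ring_small','thumb_knob','feeler_gauge','fluid_bottle','station_l2']:
        for r in nets.place_of(o,n)[:3]: print(o,round(r['score'],2),np.round(r['xy']),w(n,r['xy'])[:2])
print(status.get_obs())
E
```

```text
top [ 0.353 -0.047  0.883]
ring_large 0.66 [227. 149.] [0.645 0.066]
ring_large 0.58 [298. 253.] [ 0.427 -0.088]
ring_medium 0.95 [384. 282.] [ 0.373 -0.261]
ring_small 0.8 [347. 277.] [ 0.381 -0.186]
thumb_knob 0.56 [223. 255.] [0.421 0.064]
feeler_gauge 0.91 [183. 266.] [0.398 0.143]
fluid_bottle 0.75 [235. 205.] [0.526 0.045]
side [ 0.058 -0.671  0.54 ]
ring_lane 0.57 [314. 261.] [ 0.489 -0.193]
ring_large 0.74 [258. 243.] [ 0.432 -0.079]
ring_medium 0.84 [287. 306.] [ 0.375 -0.257]
ring_small 0.96 [266. 281.] [ 0.381 -0.184]
thumb_knob 0.64 [218. 211.] [0.425 0.073]
feeler_gauge 0.69 [190. 201.] [0.391 0.154]
fluid_bottle 0.7 [264. 203.] [0.53 0.04]
station_l2 0.31 [310. 259.] [ 0.486 -0.184]
{'time': 0.9, 'joint_pos': array([ 62.601,  17.926,  85.81 ,  -0.001,  76.263, -12.801]), 'joint_velocities': array([-0.022, -0.023,  0.009, -0.026,  0.036, -0.092]), 'tau': array([ -0.001, -40.211, -25.241,   0.069,   0.032,  -0.   ]), 'eef_pos': array([0.132, 0.508, 0.239]), 'ee_rot': array([[ 0.   ,  0.252,  0.968],
       [-0.   ,  0.968, -0.252],
       [-1.   , -0.   ,  0.   ]]), 'ft_force': array([0.42 , 0.391, 0.41 ]), 'moment': array([-0.003,  0.014,  0.004]), 'opening': 0.08802078612062457}
```

View pics/t0.png

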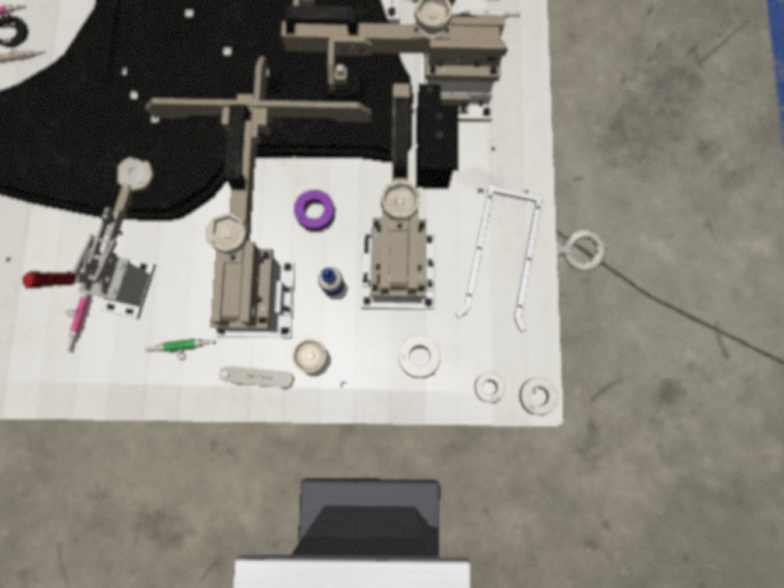

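View pics/s0.png

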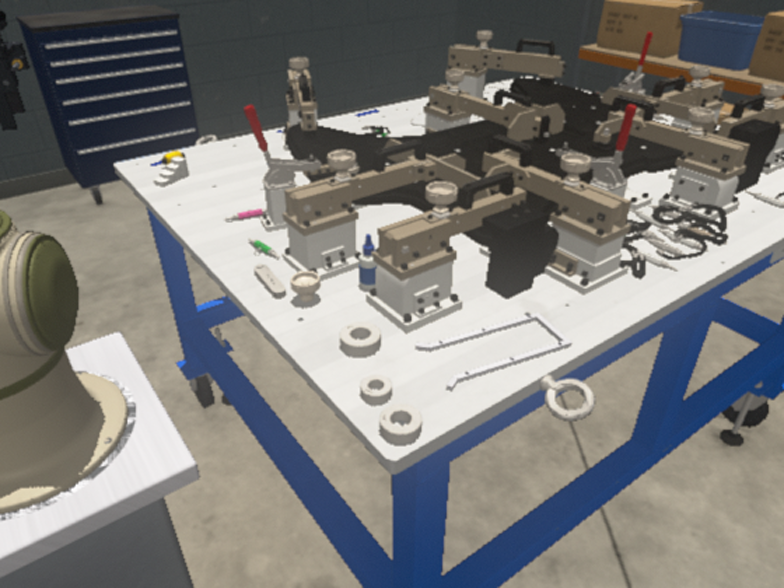

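The top picture, in raw pixels, shows three pale rings: large (299,254), small (350,276) and medium (384,282). The lane's gate is at about (353,222) and its stop at about (367,140). The large-ring candidates are the pale ring at (299,254) and the purple ring at (224,150). The pale one fits the description because the purple one is excluded. The wall hook at (417,178) isn't on the table. I'll confirm with one enlarged crop.

```bash
python3 - <<'E'
from h import *
np.set_printoptions(precision=4,suppress=True)
save('top','c1.png',(255,125,155,180),3.3)
for n in ['large','medium','small']:
    for c in ['top','side']:
        H={'large':.02,'medium':.018,'small':.016}[n]
        for r in nets.regions_of('ring_'+n,c)[:3]:
            m=r['pixels'].astype(np.uint8); cs=max(cv2.findContours(m,0,1)[0],key=cv2.contourArea)
            e=cv2.fitEllipse(cs); print(n,c,round(r['score'],2),r['extent'],w(c,e[0],H*.6)[:2],e[1])
for r in nets.regions_of('ring_lane','top')+nets.regions_of('station_l2','top'): print(r['score'],r['extent'])
E
```

```text
large top 0.9 [209.1, 134.6, 30.9, 28.2] [0.6398 0.0704] (28.07413101196289, 29.39263153076172)
large top 0.71 [288.6, 238.4, 29.2, 28.6] [ 0.4265 -0.0896] (28.477941513061523, 29.32010841369629)
large side 0.91 [242.1, 226.7, 29.5, 28.8] [ 0.4243 -0.0881] (24.29401397705078, 29.545127868652344)
medium top 0.56 [372.7, 271.4, 26.5, 26.0] [ 0.3722 -0.2589] (26.118661880493164, 28.41925621032715)
small top 0.57 [338.3, 270.2, 21.1, 17.4] [ 0.3835 -0.1893] (20.578563690185547, 21.363313674926758)
small side 0.87 [258.2, 269.3, 19.4, 19.2] [ 0.382  -0.1883] (20.674449920654297, 23.806764602661133)
0.89 [327.4, 133.5, 58.2, 104.0]
```

View pics/c1.png

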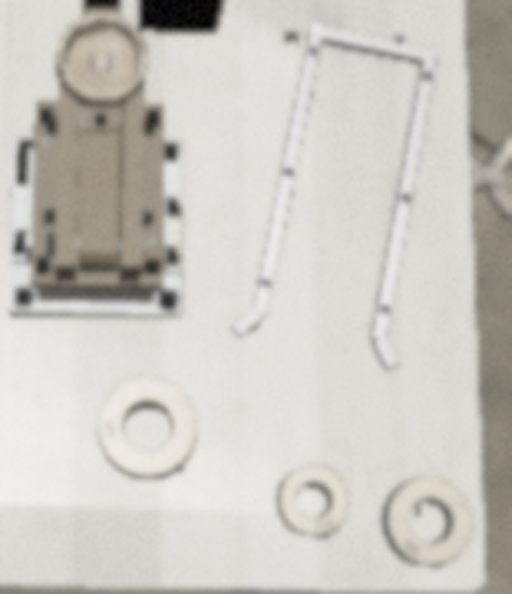

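```bash
python3 - <<'E'
from h import *
from scipy.optimize import least_squares
np.set_printoptions(precision=4,suppress=True)
L=np.array([[0,.0375],[0,-.0375],[.1895,.0375],[.1895,-.0375]])
U=np.array([[264,302],[381,330],[314,36],[430,60]])/3.3+[255,125]
W=np.array([w('top',u,.008)[:2] for u in U]); print(W)
f=lambda p:((np.array([[np.cos(p[2]),-np.sin(p[2])],[np.sin(p[2]),np.cos(p[2])]])@L.T).T+p[:2]-W).ravel()
s=least_squares(f,[.48,-.19,-.22]); print(s.x,np.degrees(s.x[2]),s.fun.reshape(-1,2)*1000)
p=s.x;R=np.array([[np.cos(p[2]),-np.sin(p[2])],[np.sin(p[2]),np.cos(p[2])]])
for n,q in dict(L=(.4265,-.089),M=(.3725,-.2585),S=(.383,-.189)).items(): print(n,(R.T@(np.array(q)-p[:2]))*1000)
im=cv2.imread('pics/t0.png'); im=cv2.resize(read_camera('top')[:,:,::-1],None,fx=3.3,fy=3.3)
P=lambda a:tuple(int(v) for v in 3.3*px('top',[*(R@np.array(a[:2])+p[:2]),.008]))
for sg in(1,-1):
    for y in(.033,.042): cv2.line(im,P((0,sg*y)),P((.185,sg*y)),(0,0,255),1)
    cv2.line(im,P((0,sg*.033)),P((-.014,sg*.046)),(0,0,255),1)
cv2.line(im,P((.185,.04)),P((.185,-.04)),(0,0,255),1)
for n,q,r in(('L',(.4265,-.089),.03),('M',(.3725,-.2585),.026),('S',(.383,-.189),.021)):
    pts=np.array([3.3*px('top',[q[0]+r*np.cos(a),q[1]+r*np.sin(a),.016]) for a in np.linspace(0,6.3,40)],int); cv2.polylines(im,[pts],True,(0,0,255),1)
cv2.imwrite('pics/o.png',im[int(125*3.3):int(305*3.3),int(255*3.3):int(410*3.3)])
print([w('top',np.array(u)/3.3+[255,125])[:2] for u in((184,313),(10,313),(184,130),(484,590),(470,200))])
E
```

```text
[[ 0.5032 -0.1618]
 [ 0.4869 -0.2342]
 [ 0.6774 -0.1954]
 [ 0.6628 -0.2699]]
[ 0.4897 -0.1968 -0.1971] -11.295376124864685 [[-6.1789  1.8314]
 [-4.6005  0.6363]
 [ 5.4074 -1.7142]
 [ 5.372  -0.7535]]
L [-83.0538  93.3242]
M [-102.8084  -83.4695]
S [-106.1245  -13.2591]
[array([ 0.4967, -0.1128]), array([ 0.4948, -0.0044]), array([ 0.6153, -0.1124]), array([ 0.3308, -0.2945]), array([ 0.5727, -0.2947])]
```

View pics/o.png

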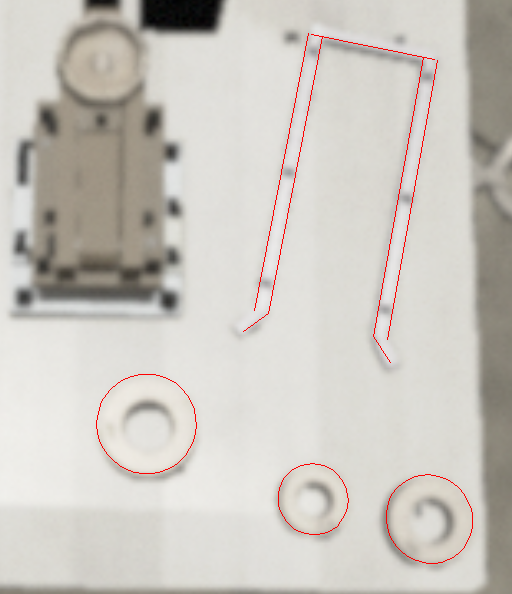

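The crop confirms the pale ring at raw (299,254) as ring_large. The overlay is about 4 mm too far along the lane, so I take the gate at (0.4855, -0.196) with heading -11.2°. First move: travel high towards ring_large with the gripper open, so that the fingers straddle it and the rear finger pushes.

>>> {"op": "carry_out", "data": {
  "steps": "100 0 -3 2.6 -0.08 0 0; 100 0 -6 5.2 -0.16 0 0; 100 0 -9 7.8 -0.24 0 0; 100 0 -12 10.4 -0.32 0 0; 100 0 -15.1 13.1 -0.41 0 0"
}}

```text
time: 1.82
eef_pos: [0.2206, 0.3289, 0.2388]
ee_rot: [[0.0, -0.155, 0.988], [0.0, 0.988, 0.155], [-1.0, 0.0, 0.0]]
ft_force: [0.4, 0.2, -0.3]
opening: 0.0883
```

```bash
cat >> h.py <<'E'
G=np.array([.4855,-.196]); TH=np.radians(-11.2)
U=np.array([np.cos(TH),np.sin(TH)]); N=np.array([-U[1],U[0]])
def l2w(a,b): return G+U*a/1000+N*b/1000   # lane mm -> world
def w2l(p): d=np.array(p[:2])-G; return np.round([d@U*1000,d@N*1000],1)
def go(x,y,z,psi=None):
    "tool shift (cm) and turn about tool x (rad) to the target"
    o=status.get_obs(); R=np.array(o['ee_rot']); p=np.array(o['eef_pos'])
    cur=np.degrees(np.arctan2(R[1,1],R[0,1])); s=R.T@(np.array([x,y,z])-p)*100
    print('t',o['time'],'p',np.round(p,4),'lane',w2l(p),'psi',round(cur,1),'F',np.round(o['ft_force'],1),'-> shift',np.round(s,2),'turn',None if psi is None else round(-np.radians(psi-cur),3))
E
python3 -c "
from h import *
go(.4265,-.089,.15,99)"
```

```text
t 1.8167 p [0.2206 0.3289 0.2388] lane [-361.9  463.4] psi 98.9 F [ 0.4  0.2 -0.3] -> shift [  8.88 -44.48  13.85] turn -0.001
```

>>> {"op": "carry_out", "data": {
  "steps": "100 0 -3.9 1.2 0 0 0; 100 0 -7.8 2.4 0 0 0; 100 0 -11.7 3.6 0 0 0; 100 0 -15.6 4.8 0 0 0; 100 0 -19.5 6.0 0 0 0"
}}

```text
time: 2.23
eef_pos: [0.3094, 0.145, 0.239]
ee_rot: [[0.001, -0.151, 0.989], [0.0, 0.989, 0.151], [-1.0, 0.0, 0.001]]
ft_force: [2.5, 0.6, -0.1]
opening: 0.0879
```

>>> {"op": "carry_out", "data": {
  "steps": "100 0 -3.9 1.2 0 0 0; 100 0 -7.8 2.4 0 0 0; 100 0 -11.7 3.6 0 0 0; 100 0 -15.6 4.8 0 0 0; 100 2 -19.5 6.0 0 0 0"
}}

```text
time: 2.65
eef_pos: [0.3981, -0.0369, 0.2226]
ee_rot: [[0.006, -0.15, 0.989], [-0.002, 0.989, 0.15], [-1.0, -0.003, 0.005]]
ft_force: [1.3, 0.5, 0.3]
opening: 0.0882
```

```bash
python3 -c "
from h import *
go(.4265,-.089,.06,109)
save('side','s1.png',(190,130,200,190),3)"
```

```text
t 2.65 p [ 0.3981 -0.0369  0.2226] lane [-116.6  139.1] psi 98.6 F [1.3 0.5 0.3] -> shift [16.29 -5.53  1.94] turn -0.181
```

>>> {"op": "carry_out", "data": {
  "steps": "100 3 -2 0.7 -0.08 0 0; 100 6 -4 1.4 -0.155 0 0; 100 9.5 -5.4 1.9 -0.155 0 0; 100 13 -5.4 1.9 -0.155 0 0; 100 16 -5.4 1.9 -0.155 0 0"
}}

```text
time: 3.12
eef_pos: [0.4229, -0.0848, 0.0584]
ee_rot: [[-0.001, -0.3, 0.954], [0.0, 0.954, 0.3], [-1.0, 0.001, -0.001]]
ft_force: [0.4, 0.1, 0.0]
opening: 0.0885
```

```bash
python3 -c "
from h import *
go(.4265,-.089,.012,107.5)
save('side','s2.png',(190,130,200,190),3)"
```

```text
t 3.1167 p [ 0.4229 -0.0848  0.0584] lane [-83.   96.9] psi 107.5 F [0.4 0.1 0. ] -> shift [ 4.64 -0.51  0.22] turn -0.0
```

View pics/s2.png

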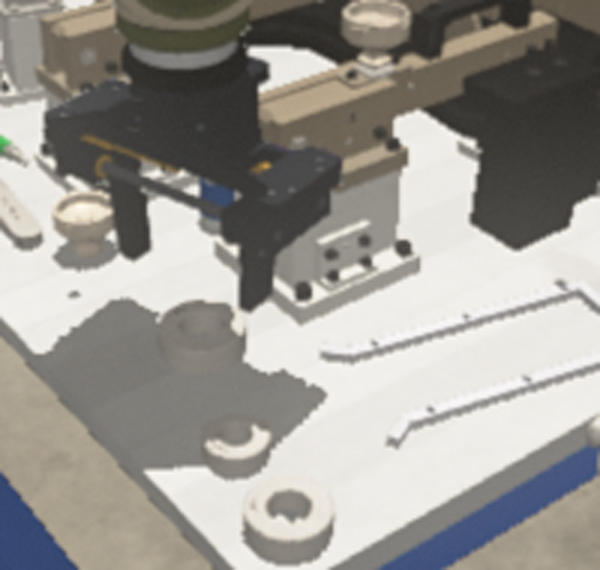

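The side view shows the open fingers either side of ring_large (crop 205,335). The station and knob are clear. Next I descend and push diagonally.

>>> {"op": "carry_out", "data": {
  "steps": "100 1.6 -0.5 0.2 0 0 0; 100 3.2 -0.5 0.2 0 0 0; 100 4.65 -0.5 0.2 0 0 0; 100 4.65 -0.8 0.2 0 0 0; 100 4.65 -1.6 0.2 0 0 0"
}}

```text
time: 3.58
eef_pos: [0.4299, -0.0988, 0.0145]
ee_rot: [[-0.001, -0.303, 0.953], [0.0, 0.953, 0.303], [-1.0, 0.001, -0.001]]
ft_force: [1.0, 0.3, 1.1]
opening: 0.0884
```

>>> {"op": "carry_out", "data": {
  "steps": "100 0 -1 0 0 0 0; 100 0 -2 0 0 0 0; 100 0 -3 0 0 0 0; 100 0 -4 0 0 0 0; 100 0 -5 0 0 0 0"
}}

```text
time: 4.0
eef_pos: [0.4454, -0.148, 0.0143]
ee_rot: [[0.0, -0.301, 0.954], [-0.0, 0.954, 0.301], [-1.0, -0.0, 0.0]]
ft_force: [-0.6, 0.2, 0.7]
opening: 0.088
```

```bash
cat >> h.py <<'E'
def ring(n,c):
    H={'large':.02,'medium':.018,'small':.016}[n]
    read_camera(c)
    for r in nets.regions_of('ring_'+n,c)[:2]:
        m=r['pixels'].astype(np.uint8); cs=max(cv2.findContours(m,0,1)[0],key=cv2.contourArea)
        e=cv2.fitEllipse(cs); print(n,c,round(r['score'],2),'lane',w2l(w(c,e[0],H*.6)),np.round(e[1]))
E
python3 -c "
from h import *
x=l2w(-28,0); go(*x,.012)
for n in('large','small'):
  for c in('top','side'): ring(n,c)
save('side','s3.png',(190,130,200,190),3)"
```

```text
t 4.0 p [ 0.4454 -0.148   0.0143] lane [-48.6  39.3] psi 107.5 F [-0.6  0.2  0.7] -> shift [ 0.23 -4.44 -0.08] turn None
large top 0.78 lane [100.6 290.1] [28. 29.]
large side 0.67 lane [-59.   46.9] [25. 30.]
small side 0.65 lane [-102.2  -11.4] [19. 22.]
```

View pics/s3.png

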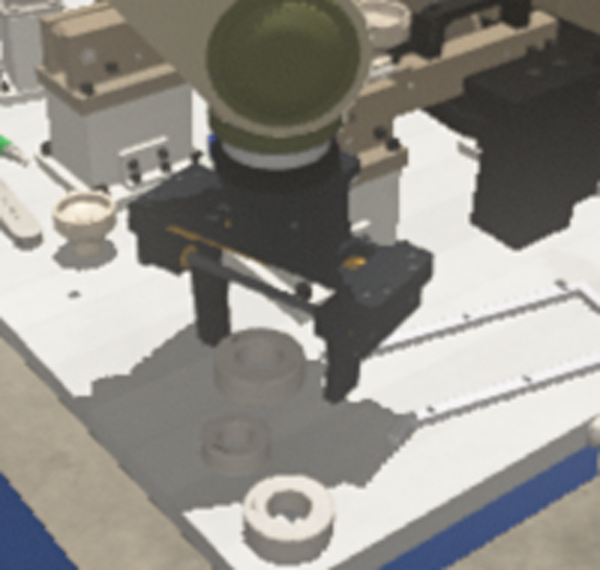

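>>> {"op": "carry_out", "data": {
  "steps": "100 0.1 -1 0 0 0 0; 100 0.2 -2 0 0 0 0; 100 0.2 -3.2 0 0 0 0; 100 0.2 -4.4 0 0 0 0; 100 0.2 -5.4 0 0 0 0"
}}

```text
time: 4.87
eef_pos: [0.4618, -0.2001, 0.0119]
ee_rot: [[0.0, -0.301, 0.954], [-0.0, 0.954, 0.301], [-1.0, -0.001, 0.0]]
ft_force: [0.1, -0.5, -0.6]
opening: 0.0881
```

>>> {"op": "carry_out", "data": {
  "steps": "100 1e-3 1 0 0 0 0; 100 -2 1 0 0 0 0; 100 -4 1 0 0 0 0; 100 -6 1 0 0.12 0 0; 100 -6 1 0 0.24 0 0"
}}

```text
time: 5.28
eef_pos: [0.4595, -0.1893, 0.0751]
ee_rot: [[0.004, -0.061, 0.998], [-0.003, 0.998, 0.061], [-1.0, -0.003, 0.004]]
ft_force: [1.1, 0.0, 0.2]
opening: 0.0885
```

```bash
python3 -c "
from h import *
x=l2w(-28,0); go(*x,.06,-11.2)
for n in('large','small'):
  for c in('top','side'): ring(n,c)
save('side','s4.png',(190,130,200,190),3)"
```

```text
t 5.2833 p [ 0.4595 -0.1893  0.0751] lane [-26.8   1.5] psi 93.5 F [1.1 0.  0.2] -> shift [ 1.51 -0.11 -0.16] turn 1.827
large top 0.73 lane [100.8 290.8] [28. 29.]
large side 0.96 lane [-33.6  -0.9] [27. 33.]
small side 0.71 lane [-101.5  -12.7] [21. 25.]
small side 0.4 lane [-106.3  272.7] [20. 22.]
```

>>> {"op": "carry_out", "data": {
  "steps": "100 -3 0 0 0 0 0; 100 -6.5 0 0 0.06 0 0; 100 -6.5 0 0 0.18 0 0; 100 -6.5 0 0 0.30 0 0; 100 -6.5 0 0 0.42 0 0"
}}

```text
time: 6.15
eef_pos: [0.4584, -0.1887, 0.1372]
ee_rot: [[0.001, 0.351, 0.936], [-0.0, 0.936, -0.351], [-1.0, -0.0, 0.001]]
ft_force: [-0.4, -0.1, 0.0]
opening: 0.0885
```

>>> {"op": "carry_out", "data": {
  "steps": "100 0 0 0 0.12 0 0; 100 0 0 0 0.24 0 0; 100 0 0 0 0.36 0 0; 100 0 0 0 0.48 0 0; 100 0 0 0 0.60 0 0"
}}

```text
time: 6.57
eef_pos: [0.4582, -0.1886, 0.1366]
ee_rot: [[-0.0, 0.818, 0.575], [0.0, 0.575, -0.818], [-1.0, -0.0, -0.0]]
ft_force: [0.1, -0.5, -0.2]
opening: 0.0882
```

>>> {"op": "carry_out", "data": {
  "steps": "100 0 0 0 0.12 0 0; 100 0 0 0 0.24 0 0; 100 0 0 0 0.36 0 0; 100 0 0 0 0.48 0 0; 100 0 0 0 0.60 0 0"
}}

```text
time: 6.98
eef_pos: [0.4582, -0.1886, 0.1366]
ee_rot: [[-0.0, 1.0, 0.012], [0.0, 0.012, -1.0], [-1.0, -0.0, -0.0]]
ft_force: [0.9, -0.7, 0.2]
opening: 0.088
```

>>> {"op": "carry_out", "data": {
  "steps": "100 0 0 0 0.12 0 0; 100 0 0 0 0.24 0 0; 100 0 0 0 0.36 0 0; 100 0 0 0 0.48 0 0; 100 0 0 0 0.60 0 0"
}}

```text
time: 7.4
eef_pos: [0.4582, -0.1886, 0.1366]
ee_rot: [[-0.0, 0.832, -0.555], [0.0, -0.555, -0.832], [-1.0, -0.001, 0.0]]
ft_force: [-0.1, 0.8, 0.5]
opening: 0.0881
```

```bash
python3 -c "
from h import *
for n in('large','small'):
  for c in('top','side'): ring(n,c)
x=l2w(-20,-4); go(*x,.012,-36)
save('side','s5.png',(190,130,200,190),3)"
```

```text
large top 0.64 lane [100.4 289.8] [28. 30.]
large side 0.98 lane [-33.1   0.6] [27. 32.]
large side 0.48 lane [-109.1  267.9] [21. 22.]
small side 0.88 lane [-102.2  -12.4] [21. 24.]
t 7.8 p [ 0.4583 -0.1887  0.1369] lane [-28.1   1.9] psi -33.3 F [-0.6  0.6 -1.2] -> shift [12.49  0.97  0.24] turn 0.047
```

View pics/s5.png

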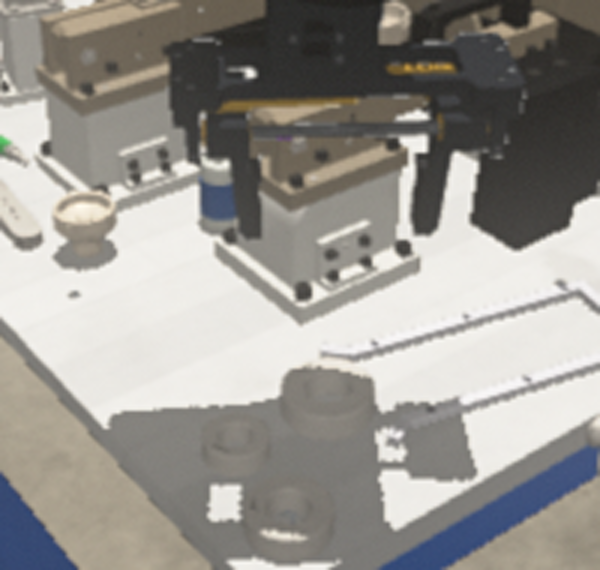

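>>> {"op": "carry_out", "data": {
  "steps": "100 2.5 0.3 0.2 0 0 0; 100 5.5 0.65 0.25 0 0 0; 100 8.5 0.65 0.25 0 0 0; 100 11 0.65 0.25 0 0 0; 100 12.5 0.65 0.25 0 0 0"
}}

```text
time: 8.27
eef_pos: [0.4614, -0.1937, 0.0094]
ee_rot: [[-0.002, 0.835, -0.55], [0.002, -0.55, -0.835], [-1.0, -0.003, -0.0]]
ft_force: [-0.5, 0.4, 0.3]
opening: 0.0883
```

>>> {"op": "carry_out", "data": {
  "steps": "100 0 0.2 0 0 0 0; 100 0 0.7 0 0 0 0; 100 0 1.2 0 0 0 0; 100 0 1.7 0 0 0 0; 100 0 2.1 0 0 0 0"
}}

```text
time: 8.68
eef_pos: [0.4809, -0.2066, 0.013]
ee_rot: [[0.002, 0.835, -0.55], [-0.001, -0.55, -0.835], [-1.0, 0.002, 0.0]]
ft_force: [-1.5, 0.3, 1.0]
opening: 0.0879
```

```bash
python3 -c "
from h import *
for n in('large','small'):
  for c in('top','side'): ring(n,c)
x=l2w(-4,-3); go(*x,.012,-11.2)
"
```

```text
large top 0.9 lane [100.  290.1] [29. 30.]
large side 0.6 lane [-17.8  -7.9] [28. 32.]
small side 0.6 lane [-102.8  -12.7] [21. 23.]
t 9.0833 p [ 0.4798 -0.2059  0.012 ] lane [ -3.7 -10.8] psi -33.4 F [-0.9 -0.1  0.6] -> shift [-0.   -0.33 -0.71] turn -0.387
```

>>> {"op": "carry_out", "data": {
  "steps": "100 0 -0.5 0 0 0 0; 100 0 -0.6 -0.2 -0.1 0 0; 100 0 -0.5 -0.4 -0.2 0 0; 100 0 -0.4 -0.6 -0.3 0 0; 100 0 -0.3 -0.62 -0.387 0 0"
}}

```text
time: 9.5
eef_pos: [0.4806, -0.1986, 0.0119]
ee_rot: [[-0.0, 0.982, -0.189], [0.0, -0.189, -0.982], [-1.0, -0.0, -0.0]]
ft_force: [-0.6, 0.8, -1.1]
opening: 0.0884
```

>>> {"op": "carry_out", "data": {
  "steps": "100 0 0.6 0 0 0 0; 100 0 1.3 0 0 0 0; 100 0 2.1 0 0 0 0; 100 0 2.9 0 0 0 0; 100 0 3.5 0 0 0 0"
}}

```text
time: 9.92
eef_pos: [0.5156, -0.2058, 0.0119]
ee_rot: [[-0.0, 0.98, -0.197], [0.0, -0.197, -0.98], [-1.0, -0.0, -0.0]]
ft_force: [-0.5, -0.4, -0.5]
opening: 0.0881
```

```bash
python3 -c "
from h import *
for n in('large','small'):
  for c in('top','side'): ring(n,c)
x=l2w(100,0); go(*x,.012,-11.2)
save('side','s6.png',(190,130,200,190),3)
"
```

```text
large top 0.62 lane [100.3 290.2] [28. 30.]
large side 0.65 lane [18.5 -2.3] [26. 28.]
small side 0.88 lane [-102.9  -12.8] [21. 24.]
t 10.3167 p [ 0.515  -0.2059  0.0119] lane [30.8 -4. ] psi -11.2 F [ 0.5 -0.5 -0.4] -> shift [-0.01  6.92 -0.41] turn -0.001
```

View pics/s6.png

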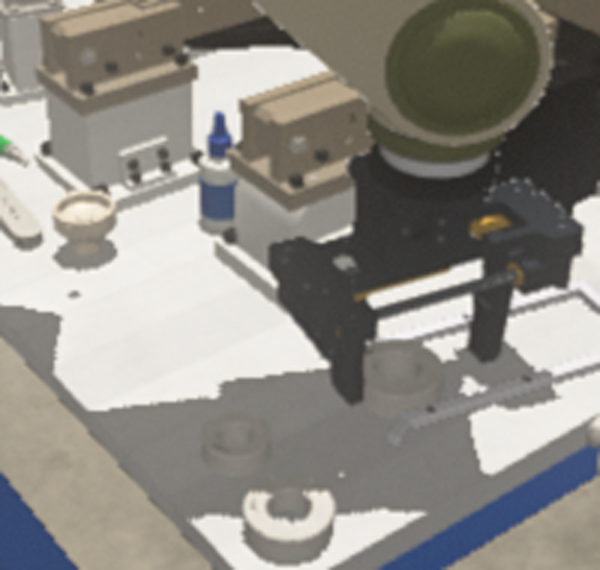

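The side view shows ring_large inside the gate (crop 400,375), with the small and medium rings untouched. I continue along the lane.

>>> {"op": "carry_out", "data": {
  "steps": "100 0 1 -0.1 0 0 0; 100 0 2.3 -0.2 0 0 0; 100 0 3.6 -0.2 0 0 0; 100 0 4.9 -0.2 0 0 0; 100 0 6 -0.2 0 0 0"
}}

```text
time: 10.78
eef_pos: [0.5749, -0.2157, 0.0119]
ee_rot: [[-0.0, 0.981, -0.195], [0.0, -0.195, -0.981], [-1.0, -0.0, -0.0]]
ft_force: [-1.1, 0.0, 0.9]
opening: 0.088
```

```bash
python3 -c "
from h import *
for c in('top','side'): ring('large',c)
x=l2w(165,-2); go(*x,.012,-11.2)
for u in((351,85),(351,60),(327,132),(327,90)): print(w('top',u,0)[:2],w('top',u,.15)[:2])
print(l2w(262,37),l2w(262,-37))
"
```

```text
large top 0.97 lane [100.6 290.4] [29. 30.]
large side 0.97 lane [80.2 -0.8] [25. 26.]
large side 0.67 lane [ 99.7 -22. ] [23. 99.]
t 10.9833 p [ 0.5739 -0.2154  0.0117] lane [90.5 -1.9] psi -11.2 F [-0.4 -0.3  0.5] -> shift [-0.04  7.45  0.01] turn -0.0
[ 0.79821487 -0.20033295] [ 0.72264586 -0.17431853]
[ 0.85821217 -0.2012196 ] [ 0.77245312 -0.17505459]
[ 0.68817356 -0.14707776] [ 0.63129415 -0.13010829]
[ 0.78516365 -0.14746141] [ 0.71181128 -0.13042678]
[ 0.74969692 -0.21059406] [ 0.73532358 -0.28318474]
```

>>> {"op": "carry_out", "data": {
  "steps": "100 0 1.2 0 0 0 0; 100 0 2.7 0 0 0 0; 100 0 4.2 0 0 0 0; 100 0 5.7 0 0 0 0; 100 0 6.8 0 0 0 0"
}}

```text
time: 11.4
eef_pos: [0.6411, -0.2289, 0.0119]
ee_rot: [[-0.001, 0.981, -0.195], [0.0, -0.195, -0.981], [-1.0, -0.001, -0.0]]
ft_force: [-0.5, -0.3, 0.2]
opening: 0.088
```

>>> {"op": "carry_out", "data": {
  "steps": "100 0 0.2 0 0 0 0; 100 0 0.4 0 0 0 0; 100 0 0.6 0 0 0 0; 100 0 0.8 0 0 0 0; 100 0 0.9 0 0 0 0"
}}

```text
time: 11.82
eef_pos: [0.6496, -0.2306, 0.0119]
ee_rot: [[-0.0, 0.981, -0.195], [0.0, -0.195, -0.981], [-1.0, -0.0, -0.0]]
ft_force: [-0.1, 0.3, -0.2]
opening: 0.0881
```

```bash
python3 -c "
from h import *
for c in('top','side'): ring('large',c)
x=l2w(172,-2); go(*x,.012,-11.2)
save('side','s7.png',(250,160,200,140),3.5)
"
```

```text
large top 0.74 lane [100.1 290.6] [27. 29.]
t 12.0167 p [ 0.6498 -0.2306  0.012 ] lane [167.9  -2.1] psi -11.2 F [-0.4  0.2  0.1] -> shift [-0.    0.41 -0.01] turn -0.0
```

View pics/s7.png

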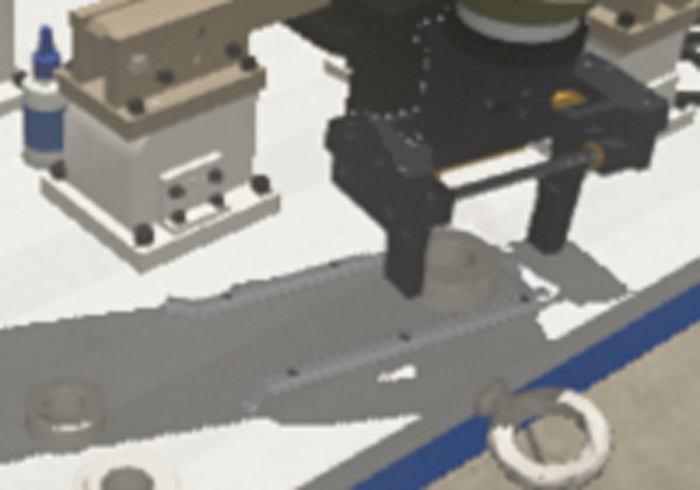

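ring_large is close to the stop (crop 460,270). I push on slowly until contact force shows.

>>> {"op": "carry_out", "data": {
  "steps": "100 0 0.1 0 0 0 0; 100 0 0.2 0 0 0 0; 100 0 0.3 0 0 0 0; 100 0 0.4 0 0 0 0; 100 0 0.4 0 0 0 0"
}}

```text
time: 12.48
eef_pos: [0.654, -0.2314, 0.0119]
ee_rot: [[0.0, 0.981, -0.195], [-0.0, -0.195, -0.981], [-1.0, 0.0, 0.0]]
ft_force: [-1.1, -0.2, 0.1]
opening: 0.0882
```

>>> {"op": "carry_out", "data": {
  "steps": "100 0 0.1 0 0 0 0; 100 0 0.2 0 0 0 0; 100 0 0.3 0 0 0 0; 100 0 0.4 0 0 0 0; 100 0 0.4 0 0 0 0"
}}

```text
time: 12.9
eef_pos: [0.6565, -0.2319, 0.0116]
ee_rot: [[-0.004, 0.981, -0.194], [0.001, -0.194, -0.981], [-1.0, -0.005, -0.0]]
ft_force: [-8.8, 2.3, 3.9]
opening: 0.088
```

The force rise of about 9 N shows ring_large is against the stop. Next I back off, raise, shut the gripper and go behind ring_medium.

>>> {"op": "carry_out", "data": {
  "steps": "100 0 -0.9 0 0 0 0; 100 -1.5 -0.9 0 0 0 0; 100 -5 -0.9 0 0 0 0; 0 -8.5 -0.9 0 0 0 0; 0 -12 -2 0 0 0 0"
}}

```text
time: 13.32
eef_pos: [0.6388, -0.2283, 0.1332]
ee_rot: [[0.001, 0.981, -0.195], [-0.0, -0.195, -0.981], [-1.0, 0.001, 0.0]]
ft_force: [0.0, 0.9, -0.0]
opening: 0.0767
```

```bash
python3 -c "
from h import *
x=l2w(-134,-114); print(x);go(*x,.13,30)
for n in('large','medium','small'): 
  for c in('top','side'): ring(n,c)
"
```

```text
[ 0.33190929 -0.28180148]
t 13.3167 p [ 0.6388 -0.2283  0.1332] lane [156.7  -1.9] psi -11.2 F [ 0.   0.9 -0. ] -> shift [  0.29 -29.07  11.22] turn -0.719
large top 0.74 lane [100.1 290.5] [27. 28.]
large side 0.61 lane [156.3   2.8] [24. 29.]
medium top 0.84 lane [-98.4 -87.7] [21. 24.]
medium side 0.86 lane [-100.6  -82.6] [28. 31.]
small side 0.77 lane [-103.2  -13.6] [21. 23.]
```

>>> {"op": "carry_out", "data": {
  "steps": "0 0 -2.9 1.1 -0.07 0 0; 0 0 -5.8 2.2 -0.14 0 0; 0 0 -8.7 3.3 -0.21 0 0; 0 0 -12 4.6 -0.29 0 0; 0 0 -15 5.8 -0.36 0 0"
}}

```text
time: 14.33
eef_pos: [0.478, -0.2558, 0.1317]
ee_rot: [[-0.0, 0.986, 0.168], [0.0, 0.168, -0.986], [-1.0, -0.0, -0.0]]
ft_force: [-0.1, -0.5, 0.9]
opening: 0.0003
```

```bash
python3 -c "
from h import *
x=l2w(-135,-115); go(*x,.06,30.3)
"
```

```text
t 14.3333 p [ 0.478  -0.2558  0.1317] lane [  4.2 -60.2] psi 9.6 F [-0.1 -0.5  0.9] -> shift [  7.18 -14.96   0.17] turn -0.36
```

>>> {"op": "carry_out", "data": {
  "steps": "0 0 -3.5 0 -0.07 0 0; 0 0 -7 0.1 -0.14 0 0; 0 0 -10.5 0.1 -0.22 0 0; 0 2 -14 0.2 -0.3 0 0; 0 6 -14.9 0.2 -0.36 0 0"
}}

```text
time: 14.75
eef_pos: [0.3314, -0.2845, 0.0744]
ee_rot: [[0.004, 0.865, 0.502], [-0.007, 0.502, -0.865], [-1.0, -0.0, 0.008]]
ft_force: [0.6, -1.4, -0.7]
opening: 0.0007
```

```bash
python3 -c "
from h import *
for n in('large','medium','small'): 
  for c in('top','side'): ring(n,c)
x=l2w(-135,-115); go(*x,.012,30.3)
save('side','s8.png',(190,170,220,190),3)
"
```

```text
large top 0.92 lane [159.7   3.6] [29. 31.]
large top 0.65 lane [ 99.8 289.8] [28. 28.]
large side 0.69 lane [157.1   3.5] [24. 31.]
medium top 0.56 lane [-104.9  -78.4] [16. 24.]
medium side 0.87 lane [-99.7 -87.7] [24. 30.]
small top 0.7 lane [-101.2  -12.5] [19. 20.]
t 15.35 p [ 0.3335 -0.2824  0.0724] lane [-132.3 -114.2] psi 30.1 F [ 0.5 -0.5  0.3] -> shift [ 6.04 -0.25 -0.12] turn -0.004
```

View pics/s8.png

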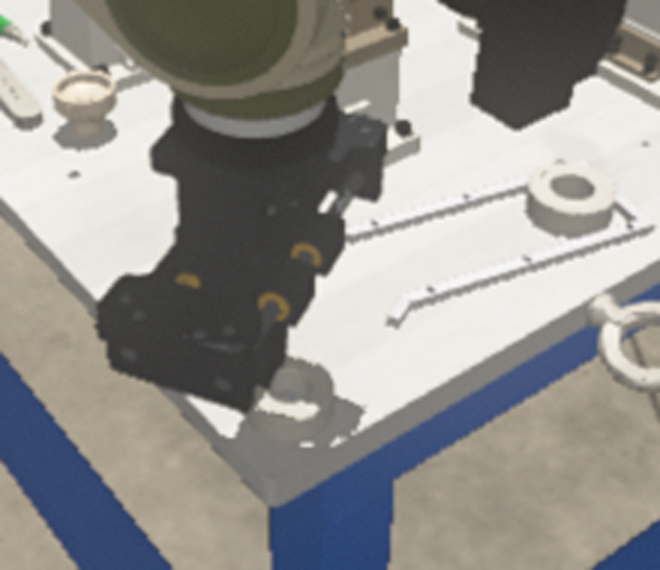

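ring_large is at the stop (crop 570,195). The shut fingers are behind ring_medium (crop 295,400). I descend and push.

>>> {"op": "carry_out", "data": {
  "steps": "0 2 -0.3 -0.1 0 0 0; 0 4 -0.3 -0.1 0 0 0; 0 6 -0.3 -0.1 0 0 0; 0 6 -0.1 -0.1 0 0 0; 0 6 0.6 -0.1 0 0 0"
}}

```text
time: 15.82
eef_pos: [0.3375, -0.2783, 0.0118]
ee_rot: [[-0.001, 0.866, 0.5], [0.001, 0.5, -0.866], [-1.0, -0.0, -0.002]]
ft_force: [-0.2, 1.3, -0.2]
opening: 0.0003
```

>>> {"op": "carry_out", "data": {
  "steps": "0 0 1 0 0 0 0; 0 0 2 0 0 0 0; 0 0 3 0 0 0 0; 0 0 4 0 0 0 0; 0 0 5 0 0 0 0"
}}

```text
time: 16.23
eef_pos: [0.3823, -0.2529, 0.0125]
ee_rot: [[0.001, 0.865, 0.501], [-0.001, 0.501, -0.865], [-1.0, 0.0, 0.001]]
ft_force: [-1.3, -0.3, 1.9]
opening: 0.0007
```

```bash
python3 -c "
from h import *
for n in('medium','small'): 
  for c in('top','side'): ring(n,c)
x=l2w(-8-32.6,-5-29); go(*x,.012,30.3)
save('side','s9.png',(190,170,220,190),3)
"
```

```text
medium top 0.63 lane [-69.5 -31.2] [ 8. 17.]
medium side 0.44 lane [-54.4 -62.3] [ 9. 21.]
small top 0.7 lane [-100.2  -11.7] [18. 21.]
t 16.6333 p [ 0.3807 -0.2535  0.0119] lane [-91.6 -76.8] psi 30.0 F [ 0.4 -0.1  1. ] -> shift [-0.01  6.65  0.14] turn -0.005
```

>>> {"op": "carry_out", "data": {
  "steps": "0 0 1.2 0 0 0 0; 0 0 2.6 0.1 0 0 0; 0 0 4 0.1 0 0 0; 0 0 5.2 0.1 0 0 0; 0 0 6 0.1 0 0 0"
}}

```text
time: 17.1
eef_pos: [0.4341, -0.2238, 0.0119]
ee_rot: [[-0.0, 0.866, 0.501], [-0.0, 0.501, -0.866], [-1.0, -0.0, 0.0]]
ft_force: [-0.4, -0.2, 0.9]
opening: 0.0004
```

>>> {"op": "carry_out", "data": {
  "steps": "0 0 -1 0 0 0 0; 0 -2 -2 0 0 0 0; 0 -5 -2 0 0.1 0 0; 0 -8.5 -2 0 0.2 0 0; 0 -12 -2 0 0.3 0 0"
}}

```text
time: 17.52
eef_pos: [0.4148, -0.2345, 0.133]
ee_rot: [[-0.001, 0.976, 0.217], [0.001, 0.217, -0.976], [-1.0, -0.001, -0.001]]
ft_force: [0.3, -1.0, 0.7]
opening: 0.0005
```

```bash
python3 -c "
from h import *
for n in('medium','small'): 
  for c in('top','side'): ring(n,c)
x=l2w(-60,-5); go(*x,.06,-11.2)
save('side','s9.png',(190,170,220,190),3)
"
```

```text
medium top 0.6 lane [-17.4  -9.4] [25. 26.]
medium side 0.82 lane [-19.6  -9.3] [24. 28.]
small side 0.78 lane [-102.5  -12.4] [20. 23.]
t 17.9167 p [ 0.4155 -0.234   0.1306] lane [-61.3 -50.9] psi 12.9 F [ 0.6 -0.6  0. ] -> shift [ 7.07  2.   -4.12] turn 0.42
```

View pics/s9.png

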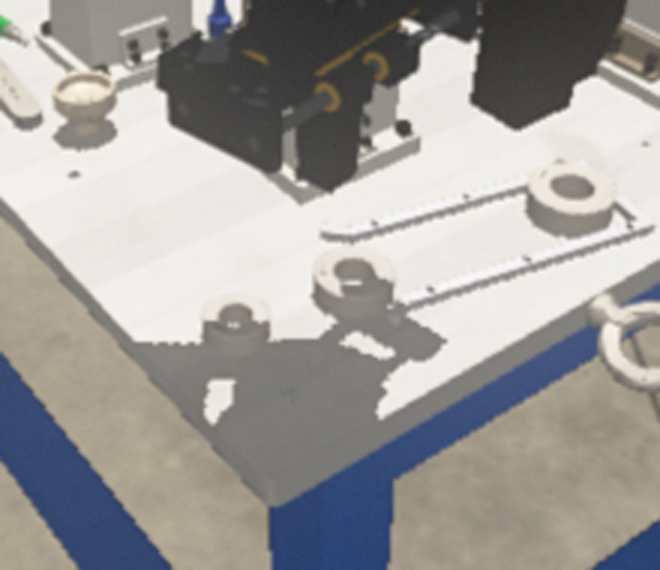

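ring_medium sits in the mouth of the gate (crop 353,280). With this yaw (24° to the lane) the fingers clear ring_small, so I land behind it and push it in.

>>> {"op": "carry_out", "data": {
  "steps": "0 1 0.5 -1 0 0 0; 0 3.5 1.0 -2 0 0 0; 0 7 1.0 -2 0 0 0; 0 10 1.0 -2 0 0 0; 0 11.85 1.0 -2 0 0 0"
}}

```text
time: 18.38
eef_pos: [0.4202, -0.2113, 0.0102]
ee_rot: [[-0.003, 0.975, 0.223], [0.003, 0.223, -0.975], [-1.0, -0.003, -0.003]]
ft_force: [1.1, 0.5, -0.2]
opening: 0.0002
```

>>> {"op": "carry_out", "data": {
  "steps": "0 0 0.3 0 0 0 0; 0 0 0.9 0 0 0 0; 0 0 1.5 0 0 0 0; 0 0 2.1 0 0 0 0; 0 0 2.7 0 0 0 0"
}}

```text
time: 18.8
eef_pos: [0.449, -0.2067, 0.0145]
ee_rot: [[0.002, 0.975, 0.223], [-0.001, 0.223, -0.975], [-1.0, 0.001, 0.002]]
ft_force: [-1.9, -1.3, 1.4]
opening: 0.0002
```

```bash
python3 -c "
from h import *
for n in('medium','small'): 
  for c in('top','side'): ring(n,c)
x=l2w(-40,0); go(*x,.012,-11.2)
"
```

```text
medium side 0.54 lane [ 5.1 -8. ] [15. 25.]
small side 0.66 lane [-102.5  -14. ] [20. 22.]
small side 0.38 lane [  9.7 282.1] [11. 40.]
t 19.2 p [ 0.4476 -0.2066  0.0135] lane [-35.1 -17.7] psi 12.8 F [0.6 0.1 0.3] -> shift [ 0.15  0.27 -1.82] turn 0.419
```

>>> {"op": "carry_out", "data": {
  "steps": "0 0 -0.6 -0.2 0 0 0; 0 0.1 -0.6 -0.8 0.11 0 0; 0 0.15 -0.5 -1.4 0.22 0 0; 0 0.15 -0.3 -1.75 0.33 0 0; 0 0.15 0 -1.75 0.42 0 0"
}}

```text
time: 19.62
eef_pos: [0.4431, -0.1888, 0.0118]
ee_rot: [[-0.001, 0.98, -0.2], [0.001, -0.2, -0.98], [-1.0, -0.001, -0.0]]
ft_force: [0.3, -0.1, 0.1]
opening: 0.0005
```

>>> {"op": "carry_out", "data": {
  "steps": "0 0 1 0 0 0 0; 0 0 2 0 0 0 0; 0 0 3.2 0 0 0 0; 0 0 4.4 0 0 0 0; 0 0 5.4 0 0 0 0"
}}

```text
time: 20.03
eef_pos: [0.4968, -0.2, 0.0118]
ee_rot: [[-0.001, 0.981, -0.195], [0.0, -0.195, -0.981], [-1.0, -0.001, -0.0]]
ft_force: [-2.0, 0.7, 0.3]
opening: 0.0003
```

```bash
python3 -c "
from h import *
for n in('medium','small','large'): 
  for c in('top','side'): ring(n,c)
x=l2w(58,1); go(*x,.012,-11.2)
"
```

```text
medium side 0.9 lane [54.3 -1.9] [22. 24.]
small side 0.91 lane [-102.5  -12.8] [21. 23.]
large top 0.8 lane [ 99.5 291. ] [28. 30.]
large top 0.77 lane [162.9   3.2] [25. 27.]
large side 0.76 lane [155.8   2.4] [23. 29.]
t 20.6333 p [ 0.4967 -0.2     0.012 ] lane [11.8 -1.7] psi -11.2 F [ 0.1 -0.4 -0.4] -> shift [-0.    4.62 -0.27] turn -0.001
```

>>> {"op": "carry_out", "data": {
  "steps": "0 0 1 -0.1 0 0 0; 0 0 2 -0.1 0 0 0; 0 0 3 -0.1 0 0 0; 0 0 3.8 -0.1 0 0 0; 0 0 4.3 -0.1 0 0 0"
}}

```text
time: 21.05
eef_pos: [0.5396, -0.2074, 0.0118]
ee_rot: [[-0.0, 0.981, -0.194], [0.0, -0.194, -0.981], [-1.0, -0.0, -0.0]]
ft_force: [-1.4, 0.7, 1.2]
opening: 0.0003
```

>>> {"op": "carry_out", "data": {
  "steps": "0 0 0.1 0 0 0 0; 0 0 0.2 0 0 0 0; 0 0 0.3 0 0 0 0; 0 0 0.4 0 0 0 0; 0 0 0.4 0 0 0 0"
}}

```text
time: 21.47
eef_pos: [0.5431, -0.2081, 0.0119]
ee_rot: [[0.0, 0.981, -0.195], [0.0, -0.195, -0.981], [-1.0, 0.0, -0.0]]
ft_force: [0.5, 0.2, 0.2]
opening: 0.0004
```

>>> {"op": "carry_out", "data": {
  "steps": "0 0 0.1 0 0 0 0; 0 0 0.2 0 0 0 0; 0 0 0.3 0 0 0 0; 0 0 0.4 0 0 0 0; 0 0 0.4 0 0 0 0"
}}

```text
time: 21.88
eef_pos: [0.5473, -0.209, 0.0119]
ee_rot: [[0.0, 0.981, -0.195], [-0.0, -0.195, -0.981], [-1.0, 0.0, 0.0]]
ft_force: [0.1, -0.5, -0.0]
opening: 0.0008
```

```bash
python3 -c "
from h import *
for n in('medium','large'): 
  for c in('top','side'): ring(n,c)
x=l2w(60,1); go(*x,.012,-11.2)
"
```

```text
medium side 0.64 lane [103.  -3.] [20. 23.]
large top 0.88 lane [100.9 290. ] [27. 29.]
large side 0.82 lane [158.4   4. ] [23. 29.]
t 22.2833 p [ 0.5471 -0.2089  0.0119] lane [62.9 -0.7] psi -11.2 F [ 0.3  0.1 -0. ] -> shift [-0.01 -0.29 -0.17] turn -0.0
```

>>> {"op": "carry_out", "data": {
  "steps": "0 0 0.1 0 0 0 0; 0 0 0.2 0 0 0 0; 0 0 0.3 0 0 0 0; 0 0 0.3 0 0 0 0; 0 0 0.3 0 0 0 0"
}}

```text
time: 22.7
eef_pos: [0.5498, -0.2095, 0.0118]
ee_rot: [[-0.001, 0.981, -0.195], [0.0, -0.195, -0.981], [-1.0, -0.001, -0.0]]
ft_force: [-2.7, -0.5, 1.8]
opening: 0.0004
```

ring_medium is in contact with ring_large. Next I back off, raise and go behind ring_small.

>>> {"op": "carry_out", "data": {
  "steps": "0 0 -1 0 0 0 0; 0 -1 -2 0 0 0 0; 0 -4 -3 0 0 0 0; 0 -5.5 -6.5 0.3 -0.04 0 0; 0 -5.5 -10.2 0.5 -0.087 0 0"
}}

```text
time: 23.12
eef_pos: [0.4501, -0.1955, 0.0696]
ee_rot: [[0.006, 0.994, -0.106], [-0.004, -0.106, -0.994], [-1.0, 0.006, 0.004]]
ft_force: [-1.3, -0.7, -0.2]
opening: 0.0006
```

```bash
python3 -c "
from h import *
for n in('medium','large','small'): 
  for c in('top','side'): ring(n,c)
x=l2w(-144,-16.7); go(*x,.012,-6.2)
save('side','s10.png',(190,170,220,190),3)
"
```

```text
medium top 0.53 lane [115.5   8.1] [12. 24.]
medium side 0.96 lane [101.8   1.6] [21. 26.]
large top 0.92 lane [100.7 289.4] [28. 30.]
large top 0.73 lane [159.5   4. ] [28. 31.]
large side 0.91 lane [159.2   3.3] [23. 29.]
large side 0.38 lane [100.2  -0.5] [21. 27.]
small side 0.73 lane [-102.3  -11.9] [20. 24.]
t 23.7167 p [ 0.4493 -0.1946  0.0667] lane [-35.8  -5.6] psi -6.2 F [ 0.6  0.7 -0.3] -> shift [  5.47 -10.88   0.17] turn -0.0
```

View pics/s10.png

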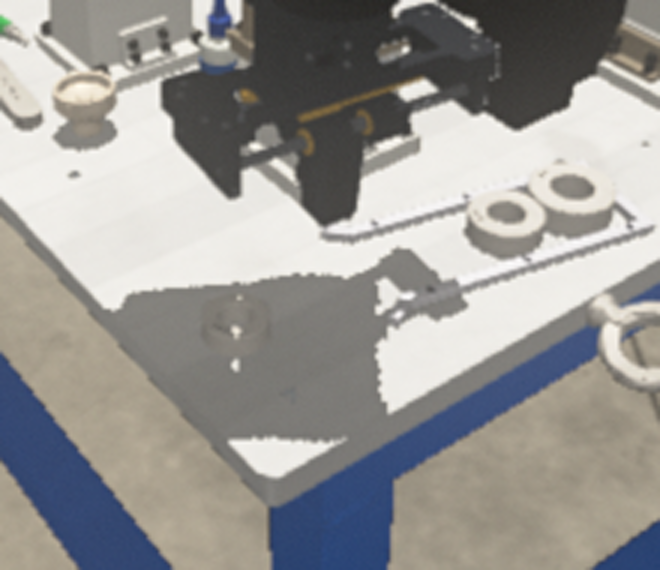

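ring_medium is touching ring_large (crop 508,215 and 570,190). ring_small is at (237,325). I go behind it.

>>> {"op": "carry_out", "data": {
  "steps": "0 0 -3.7 0.1 0 0 0; 0 0 -7.4 0.2 0 0 0; 0 0.5 -10.9 0.2 0 0 0; 0 3 -10.9 0.2 0 0 0; 0 5.55 -10.9 0.2 0 0 0"
}}

```text
time: 24.18
eef_pos: [0.3401, -0.1853, 0.012]
ee_rot: [[0.003, 0.994, -0.11], [-0.003, -0.11, -0.994], [-1.0, 0.003, 0.003]]
ft_force: [-0.0, -1.0, -0.4]
opening: 0.0005
```

>>> {"op": "carry_out", "data": {
  "steps": "0 0 0 0 0 0 0; 0 0 0.6 0 0 0 0; 0 0 1.6 0 0 0 0; 0 0 2.6 0 0 0 0; 0 0 3.5 0 0 0 0"
}}

```text
time: 24.6
eef_pos: [0.3769, -0.189, 0.0127]
ee_rot: [[0.001, 0.994, -0.108], [-0.001, -0.108, -0.994], [-1.0, 0.002, 0.001]]
ft_force: [-0.7, 0.4, -0.1]
opening: 0.0004
```

```bash
python3 -c "
from h import *
for n in('medium','small'): 
  for c in('top','side'): ring(n,c)
x=l2w(-38,-6); go(*x,.011,-6.2)
"
```

```text
medium top 0.68 lane [104.3   1.4] [25. 25.]
medium side 0.56 lane [101.7   1.2] [21. 26.]
small side 0.74 lane [-73.4 -11.4] [20. 22.]
t 25.0 p [ 0.375  -0.1884  0.0115] lane [-109.9  -14.1] psi -6.3 F [ 1.2 -1.  -0.1] -> shift [ 0.05  7.23 -0.18] turn -0.001
```

Tracking well.

>>> {"op": "carry_out", "data": {
  "steps": "0 0 1.1 0 0 0 0; 0 0 2.3 -0.1 0 0 0; 0 0 3.5 -0.1 0 0 0; 0 0 4.7 -0.1 0 0 0; 0 0 5.7 -0.1 0 0 0"
}}

```text
time: 25.42
eef_pos: [0.4323, -0.1937, 0.0114]
ee_rot: [[-0.0, 0.994, -0.109], [0.0, -0.109, -0.994], [-1.0, -0.0, -0.0]]
ft_force: [-1.1, 0.1, 0.6]
opening: 0.0006
```

```bash
python3 -c "
from h import *
for n in('medium','small'): 
  for c in('top','side'): ring(n,c)
x=l2w(14,0); go(*x,.011,-6.2)
"
```

```text
medium top 0.71 lane [104.3   1. ] [24. 26.]
medium side 0.59 lane [1.01e+02 1.00e-01] [21. 27.]
medium side 0.59 lane [-107.3  268. ] [20. 21.]
small side 0.67 lane [-16.4  -6.4] [18. 20.]
t 25.8167 p [ 0.4315 -0.1937  0.0114] lane [-53.4  -8.2] psi -6.3 F [-0.5  0.4 -0.5] -> shift [ 0.04  6.79 -0.24] turn -0.001
```

>>> {"op": "carry_out", "data": {
  "steps": "0 0 1.2 0 0 0 0; 0 0 2.4 -0.1 0 0 0; 0 0 3.7 -0.1 0 0 0; 0 0 5 -0.2 0 0 0; 0 0 6 -0.2 0 0 0"
}}

```text
time: 26.23
eef_pos: [0.4922, -0.1982, 0.0114]
ee_rot: [[-0.0, 0.994, -0.109], [0.0, -0.109, -0.994], [-1.0, -0.0, -0.0]]
ft_force: [-0.9, 0.3, 0.3]
opening: 0.0004
```

```bash
python3 -c "
from h import *
for n in('medium','small'): 
  for c in('top','side'): ring(n,c)
x=l2w(18,0); go(*x,.011,-6.2)
"
```

```text
medium side 0.72 lane [101.2   0. ] [21. 27.]
medium side 0.66 lane [43.3 -3.2] [18. 20.]
small side 0.66 lane [44.3 -1. ] [17. 20.]
small side 0.51 lane [  9.5 280.6] [12. 38.]
t 26.6333 p [ 0.4913 -0.1982  0.0115] lane [ 6.2 -1. ] psi -6.3 F [-0.1  0.7 -0. ] -> shift [ 0.05  1.19 -0.  ] turn -0.001
```

>>> {"op": "carry_out", "data": {
  "steps": "0 0 0.3 0 0 0 0; 0 0 0.6 0 0 0 0; 0 0 0.9 0 0 0 0; 0 0 1.1 0 0 0 0; 0 0 1.3 0 0 0 0"
}}

```text
time: 27.05
eef_pos: [0.505, -0.1996, 0.0113]
ee_rot: [[-0.0, 0.994, -0.109], [0.0, -0.109, -0.994], [-1.0, -0.0, -0.0]]
ft_force: [-1.0, -0.3, -0.4]
opening: 0.0003
```

>>> {"op": "carry_out", "data": {
  "steps": "0 0 0.1 0 0 0 0; 0 0 0.2 0 0 0 0; 0 0 0.3 0 0 0 0; 0 0 0.3 0 0 0 0; 0 0 0.3 0 0 0 0"
}}

```text
time: 27.47
eef_pos: [0.5078, -0.2, 0.0114]
ee_rot: [[0.0, 0.994, -0.109], [-0.0, -0.109, -0.994], [-1.0, 0.0, 0.0]]
ft_force: [-0.7, 1.0, -0.5]
opening: 0.0001
```

```bash
python3 -c "
from h import *
for n in('medium','small','large'): 
  for c in('top','side'): ring(n,c)
x=l2w(18,0); go(*x,.011,-6.2)
"
```

```text
medium side 0.71 lane [102.2   1. ] [22. 26.]
small side 0.78 lane [56.5 -0.5] [17. 20.]
large top 0.87 lane [100.3 290.3] [28. 30.]
large side 0.77 lane [159.5   3.7] [23. 29.]
t 28.0667 p [ 0.5078 -0.2     0.0114] lane [22.6  0.4] psi -6.2 F [-0.9  0.  -0.3] -> shift [ 0.04 -0.46  0.  ] turn -0.001
```

Small to medium is about 46 mm, so the rims are touching. I back off, raise and check.

>>> {"op": "carry_out", "data": {
  "steps": "0 0 -1 0 0 0 0; 0 0 -3 0 0 0 0; 0 -2 -6 0 0 0 0; 0 -5 -9.5 0 0 0 0; 0 -9 -12 0 0 0 0"
}}

```text
time: 28.48
eef_pos: [0.391, -0.1862, 0.0926]
ee_rot: [[-0.004, 0.994, -0.109], [0.003, -0.109, -0.994], [-1.0, -0.004, -0.003]]
ft_force: [-0.0, -0.7, 0.3]
opening: 0.0004
```

>>> {"op": "carry_out", "data": {
  "steps": "0 -1 -3 0 0 0 0; 0 -2 -6 0 0 0 0; 0 -3 -8 0 0 0 0; 0 -3 -8 0 0 0 0; 0 -3 -8 0 0 0 0"
}}

```text
time: 28.9
eef_pos: [0.3144, -0.1792, 0.1239]
ee_rot: [[0.002, 0.994, -0.11], [-0.002, -0.11, -0.994], [-1.0, 0.002, 0.001]]
ft_force: [-0.1, 0.2, -0.1]
opening: 0.0003
```

```bash
python3 -c "
from h import *
for n in('medium','small','large'): 
  for c in('top','side'): ring(n,c)
go(.4,0,.1)
a=read_camera('side')[120:310,190:410,::-1]; b=read_camera('top')[120:310,300:400,::-1]
cv2.imwrite('pics/f.png',cv2.resize(np.hstack([a,b]),None,fx=2.4,fy=2.4,interpolation=2))
"
```

```text
medium top 0.88 lane [104.    1.2] [24. 26.]
medium side 0.8 lane [103.    1.4] [20. 25.]
small top 0.75 lane [56.5  1.7] [19. 20.]
small top 0.31 lane [-111.6  246.9] [23. 24.]
large top 0.83 lane [160.1   3.6] [27. 28.]
large top 0.64 lane [100.6 290.7] [27. 29.]
large side 0.66 lane [157.7   3.6] [22. 28.]
t 29.5 p [ 0.3144 -0.1788  0.1232] lane [-171.2  -16.4] psi -6.2 F [ 0.1 -0.5  0.7] -> shift [  2.32   6.57 -18.7 ] turn None
```

```bash
python3 -c "
from h import *
print(finish_job())"
```

```text
the job is handed in; nothing more can be done
None
```

The three rings are in the lane in single file by size, and I handed the job in at about 29.5 s of the 72 s limit. `finish_job` gives no verdict.

**How it was done:** I pushed the largest ring to the end stop with the open fingers straddling it. The middle ring, then the smallest, went in with the fingers shut.

**Last checks (top camera):**

| Check | Measured | Limit |
|---|---|---|
| Largest to middle, centre distance | about 56 mm (touching) | below 66 mm |
| Middle to smallest, centre distance | about 47.5 mm (touching) | below 57 mm |
| Sideways offset, largest / middle / smallest | 3.6 / 1.2 / 1.7 mm | 12 / 16 / 20 mm |

- **End stop:** the force rose to about 9 N when the largest ring met the stop. The arm was clear and raised at the end.
- **Bystanders:** the knob and bottle looked in place in the side views, but I did not measure any of the three bystanders again at the end.

**What failed or disagreed:**
- **Lane frame:** my estimate puts the largest ring at 160 mm along the lane, where about 155 mm is expected at the stop. I took this as a 4–5 mm error in my gate position. Allowing for it, the rings lie at about 155, 99 and 51 mm.
- **Final picture:** I saved one but could not view it, because the 12-picture limit was reached. The end state therefore rests on the detector's numbers and the contact forces.
- **Cameras:** the final top and side readings differed by 1 to 2.5 mm. The networks also kept reporting the purple ring as a large ring, which I ignored.

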